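Spin a pot on the inspection wheel and brake it at the mark

ROBOT

A 6-joint arm with a two-finger parallel gripper is mounted at the origin on the work surface. World frame = base frame: x ahead of the robot, y to its left, z up, the work surface at z = 0. Lengths are in m, angles in degrees, forces in N, time in s.
With the tool pointing down it reaches from about 0.325 to 0.85 m from the base axis. Payload 15.5 kg.
Tool frame: the origin (TCP) lies at the very end of the fingers, on their centre line; the grasp point (between the pads) lies arm.grip_depth behind it (arm.grip_depth is the distance from the TCP to the grasp point, in m); z points along the fingers, y is the direction in which the jaws open and shut (so a half turn about z gives the same grasp; the last joint's range is limited). The gripper opens to 91 mm and grips with 3 to 60 N. Pads are 32 mm wide; open, the fingers measure 118 mm over their backs; the gripper's body (76 mm by 178 mm) begins 60 mm behind the grasp point.
Start: joints at [-80.816, 28.281, 77.091, -0, 74.628, -5.472], TCP at [0.158, -0.605, 0.214] pointing down, gripper open.
Joint ranges: [-166.48, 166.48], [-47.26, 123.95], [12.59, 153.08], [-70.14, 250.14], [6.76, 159.57], [-176.63, 176.63]. Speed limits (degrees/s): [108.29, 108.29, 147.25, 172.46, 172.46, 172.46].

INTERFACE

Orientations are given as a 3x3 rotation matrix whose columns are the frame's x, y, z axes.
In Python, from rig import arm gives the robot as it stands. Calls block until the motion is done:
- arm.move_to(position, orientation): joint-space move of the TCP to a pose.
- arm.move_l(position, orientation=None, feed=0.15): straight line of the TCP; orientation=None keeps the orientation; feed is the mean speed in m/s.
- arm.move_joints(angles): joint-space move.
- arm.grip(opening): finger opening in m; the grip force is fixed at half the most; returns when the fingers have stopped.
- arm.sleep(seconds).
- arm.solve_ik(position, orientation): joint angles nearest the present ones, or None.
- arm.snapshot(name): name is "scene" or "top" or "wrist"; returns the picture (420x560x3 uint8, red, green, blue); there is no depth.
- arm.get_calibration(name): a dict with "intrinsics" (3x3 intrinsics, pixels), "k1" (the pictures are not rectified: a ray, as slopes to the right and down, at radius r is drawn at 1 + k1 r^2 times it, then the intrinsics apply), "cam_to_world" (4x4, takes a point from camera to world coordinates). Camera axes: x right, y down, z forward; pixel columns grow to the right and rows downward; lengths in m; the calibration is good to about 2 mm. A picture is of the moment at which its call begins: read the wrist's pose just before it. get_calibration takes no time and is no camera call; for the wrist camera it gives the pose at the moment of the call.
A pose or a line that the arm cannot do raises arm.Unreachable and nothing moves.
- arm.sign_off(): hands the job in, once; it reports no verdict.
Readings, each from a call of its own:
- arm.current_t(): time.
- arm.current_joint_positions(): joint angles.
- arm.current_dq(): joint speeds.
- arm.current_tau(): joint torques, N m.
- arm.current_ee_pos(): TCP position.
- arm.current_tool_rot(): TCP orientation.
- arm.current_force(): force on the tool from outside, world axes, zero at the start.
- arm.current_torque(): the same for the moment, N m.
- arm.current_width(): finger opening in m.
Only numpy, scipy, OpenCV 4.12 (cv2) and the standard library are available. Lean on these libraries where they do the work, as an engineer would, in place of code of your own. Each camera call takes 0.05 s, during which the arm holds its last target. There are 200 camera calls.

TASK

Check the blue pot for wobble: with a fingertip, flick the brass peg so that the inspection wheel spins freely anticlockwise (seen from above), take the finger away, and leave the wheel untouched while its orange mark goes past the red pointer a first and a second time. After that, brake the wheel by pressing a fingertip on the black rim of its top so that it comes to rest with the pointer pointing into the orange mark, and finish with the fingertip still pressing on the rim, holding the wheel still. Brake on the rim only (do not catch the peg), do not shift a wheel that has stopped in the wrong place, leave the pot seated without touching it, and do not disturb the things lying around.

Things in the scene. Friction and masses are not known exactly. Their poses are not given: they have to be found in the camera images.
- stand: Inspection stand, fixed to the table: green foot, 170 mm across. Origin on the table under the wheel's vertical axis; +x points from the axis to the pointer: a steel post, 14 mm in diameter, 163 mm from the axis, with a red ball on top (highest point 86 mm above the table) and a red needle pointing at the wheel's rim, its tip 137 mm from the axis.
- wheel (a joint): Wheel angle, rad, anticlockwise seen from above, counting on over full turns. The mark is at the pointer at 0, 2 pi, 4 pi, ...; it starts at rest between 0.7 and 4.2. Almost free bearing: flicked to 3 rad/s it coasts some 25 s (about 4 turns), at 2 rad/s only about 2 turns, which is too little; a few newtons of a fingertip on the rim stop it within about 0.1 s.
- wheel_top (a point): Centre of the wheel's top, on the axis, 70 mm above the table. The wheel is a rigid flat disc, 260 mm in diameter, 20 mm thick, about 0.8 kg. The outer 36 mm of its top (94 to 130 mm from the axis) is a black rubber rim, flat, level with the bare aluminium inside it.
- mark (a point): The middle of the orange mark's outer edge, on the rim of the wheel's top, 130 mm from the axis. The mark is an orange patch on the black rim, 50 mm wide along the rim (25 mm to either side of this point) and 34 mm radially. It turns with the wheel.
- pointer (a point): The point of the wheel's top edge at which the red pointer points, 130 mm from the axis, 70 mm above the table. Fixed to the stand.
- peg_top (a point): Top centre of the brass peg, which stands upright on the wheel on the same radius as the orange mark, 78 mm from the axis: 12 mm in diameter, 28 mm tall (its top 98 mm above the table). It turns with the wheel.
- peg: The brass peg itself; origin at the centre of its foot, on the wheel's top. A sleeve that can roll about its own pin, which is fixed to the wheel.
- pot: The blue round pot under inspection, standing loose in the middle of the wheel between three 8 mm high centring pins: rim diameter 104 mm, 40 mm tall (its rim 110 mm above the table), open at the top, about 0.3 kg. Origin at the centre of its underside.
- dark_pot: Bystander: black pot, 72 mm diameter, 75 mm tall, origin under its centre.
- clay_pot: Bystander: terracotta pot, 72 mm diameter, 70 mm tall, origin under its centre.
- glaze_jar: Bystander: amber jar with white cap, 64 mm diameter, 85 mm tall, origin under its centre.
- blue_tray: Bystander: rectangular blue tray, 140 x 100 x 45 mm, origin under its centre.
- brush: Bystander: a brush lying on the table, about 200 mm long, origin under its middle.
- cork_pad: Bystander: round cork pad, 56 mm diameter, 25 mm tall, origin under its centre.
- tile_sample: Bystander: white square tile, 70 x 70 x 10 mm, origin under its centre.
There are look-alikes about, which are no part of the job. Leave any green or purple look-alike of the pot alone.

How it is judged (in metres and radians):
On the way, in this order (a step that is already met when the one before it is completed fails the run):
1. the wheel, flicked, spins freely anticlockwise at more than 0.8 rad/s with no finger on it (velocity of joint wheel above 0.8 rad/s and not (contact force between the fingers and stand above 0.1 N)), for 0.3 s.
2. still spinning untouched, the mark has gone past the pointer for the second time (value of joint wheel above 12.7664 rad and velocity of joint wheel above 0.1 rad/s and not (contact force between the fingers and stand above 0.1 N)).
3. a fingertip on the wheel holds it still with the mark at the pointer (value of joint wheel above 18.4496 rad and horizontal distance between mark and pointer below 0.025 m and velocity of joint wheel between -0.1 and 0.1 rad/s and contact force between the fingers and stand above 0.1 N), for 0.1 s.
At the end, for the whole second after the job is handed in: After two passes, the wheel is at rest with the middle of the orange mark within 25 mm of the pointer's point; a fingertip still presses on the wheel with over 0.5 N; the pot is still seated in the middle of the wheel (within 10 mm, not raised by 5 mm) (value of joint wheel above 18.4496 rad and horizontal distance between mark and pointer below 0.025 m and velocity of joint wheel between -0.1 and 0.1 rad/s and contact force between the fingers and stand above 0.5 N and z of pot in the frame of stand below 0.075 m and horizontal distance between pot and stand below 0.01 m); the arm keeps its last pose, push and grip.
It fails at once if the wheel is touched between the mark's first and second pass of the pointer (value of joint wheel between 6.58319 and 12.6664 rad and contact force between any of the fingers, the arm and stand above 0.1 N).
It fails at once if the wheel comes to rest or is turned back with the mark away from the pointer, after the second pass (value of joint wheel above 12.8664 rad and velocity of joint wheel below 0.005 rad/s and not (horizontal distance between mark and pointer below 0.025 m)).
It fails at once if the peg is touched after the second pass (caught instead of braking on the rim) (value of joint wheel above 12.5664 rad and contact force between any of the fingers, the arm and peg above 0.1 N).
It fails at once if the pot is touched by the robot, lifted, tipped or pushed off centre (contact force between any of the fingers, the arm and pot above 0.2 N or z of pot in the frame of stand above 0.078 m or horizontal distance between pot and stand above 0.012 m or angle between pot's own z axis and vertical above 0.15 rad).
It fails at once if a bystander is moved by more than 15 mm (distance of any of dark_pot, clay_pot, glaze_jar, blue_tray, brush, cork_pad, tile_sample from where it was at the start of the episode above 0.015 m).
It also fails if it takes over 58 s, if anything falls off the work surface, if the arm or the gripper's body presses on something with over 40 N, if the wrist force passes 120 N, or if a joint passes its speed limit or range.

## Working session

There is one attempt and no reset: what is moved stays moved. The work goes in short steps, each a Python script; the robot and the scene stay as the last script left them, time stands still between calls to the robot, and variables do not carry over. Pictures are saved under pics/ and viewed, about 8 in all and at most 12, crops included, and the job is handed in when it is done.

```bash
mkdir -p pics; ls; python3 - <<'E'
from rig import arm
import cv2,numpy as np
for n in("scene","top"):
    im=arm.snapshot(n); cv2.imwrite(f"pics/{n}0.png",im[:,:,::-1])
    c=arm.get_calibration(n); print(n,c)
print(arm.current_t(),arm.grip_depth,arm.current_tool_rot(),arm.current_width())
E
```

```text
pics
scene {'intrinsics': array([[402.00236923,   0.        , 281.47719508],
       [  0.        , 402.00236923, 219.57393802],
       [  0.        ,   0.        ,   1.        ]]), 'k1': -0.05075924103501759, 'cam_to_world': array([[ 0.86711382,  0.39697423, -0.30087386,  0.93455345],
       [ 0.49776494, -0.66809594,  0.55306228, -0.66602404],
       [ 0.01853887, -0.62933241, -0.77691507,  1.01509294],
       [ 0.        ,  0.        ,  0.        ,  1.        ]])}
top {'intrinsics': array([[441.92975172,   0.        , 279.63240832],
       [  0.        , 441.92975172, 216.15352342],
       [  0.        ,   0.        ,   1.        ]]), 'k1': -0.11518186774816833, 'cam_to_world': array([[ 0.01078565, -0.99697536,  0.07696626,  0.51839992],
       [-0.99981017, -0.01200124, -0.01534877,  0.00922544],
       [ 0.01622603, -0.0767861 , -0.99691555,  1.26802593],
       [ 0.        ,  0.        ,  0.        ,  1.        ]])}
0.1 0.0188 [[ 9.67457700e-01  2.53032718e-01 -2.04542928e-04]
 [ 2.53032784e-01 -9.67457029e-01  1.14319473e-03]
 [ 9.13791771e-05 -1.15774861e-03 -9.99999326e-01]] 0.09082317747693006
```

View pics/scene0.png

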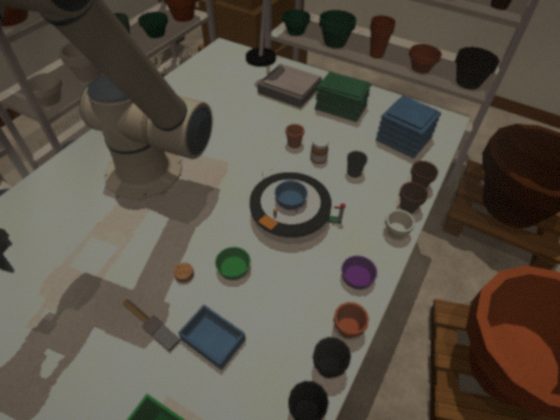

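View pics/top0.png

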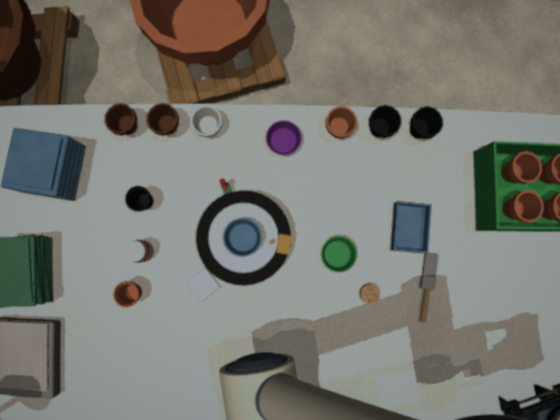

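The top view shows the wheel at about (243,237), carrying the blue pot. The orange mark is at (285,244), the peg near (271,241) and the red pointer near (223,184). The green (339,253) and purple (284,138) look-alikes are off the wheel. I'll confirm with an enlarged crop and measure from it.

```bash
cat > h.py <<'E'
import cv2,numpy as np
from rig import arm
def toworld(c,uv,z):
    K=c["intrinsics"];T=c["cam_to_world"]
    d=(np.array(uv,float)-K[:2,2])/[K[0,0],K[1,1]]
    s=d.copy()
    for _ in range(20): s=d/(1+c["k1"]*(s@s))
    r=T[:3,:3]@[s[0],s[1],1]; return T[:3,3]+r*(z-T[2,3])/r[2]
def orange(im,box=None):
    h=cv2.cvtColor(im,cv2.COLOR_RGB2HSV)
    m=cv2.inRange(h,(10,150,110),(24,255,255))
    return m
E
python3 - <<'E'
from h import *
im=cv2.imread("pics/top0.png")[:,:,::-1]
c=arm.get_calibration("top")
cr=im[170:300,180:310]; cv2.imwrite("pics/crop.png",cv2.resize(cr,None,fx=4.6,fy=4.6,interpolation=cv2.INTER_CUBIC)[:,:,::-1])
# black rim outer contour
g=cr.max(2); m=(g<45).astype(np.uint8)
n,l,s,ce=cv2.connectedComponentsWithStats(m); i=1+np.argmax(s[1:,4])
o=orange(np.ascontiguousarray(cr)); mm=((l==i)|(o>0)).astype(np.uint8)
cs,_=cv2.findContours(mm,cv2.RETR_EXTERNAL,cv2.CHAIN_APPROX_NONE)
k=max(cs,key=cv2.contourArea); p=cv2.convexHull(k)[:,0]+[180,170]
W=np.array([toworld(c,q,.07)[:2] for q in k[:,0]+[180,170]])
# circle fit robust
from scipy.optimize import least_squares
f=least_squares(lambda a:np.hypot(W[:,0]-a[0],W[:,1]-a[1])-a[2],[*W.mean(0),.13],loss="soft_l1",f_scale=.002).x
print("wheel",f)
ys,xs=np.nonzero(o); print("orange",len(xs),xs.mean()+180,ys.mean()+170, toworld(c,(xs.mean()+180,ys.mean()+170),.07)[:2]-f[:2])
h=cv2.cvtColor(np.ascontiguousarray(cr),cv2.COLOR_RGB2HSV)
r=((h[...,0]<7)|(h[...,0]>172))&(h[...,1]>140)&(h[...,2]>60)
ys,xs=np.nonzero(r); print("red",list(zip(xs+180,ys+170)))
E
```

```text
wheel [0.55265364 0.09038193 0.1215726 ]
orange 187 283.60427807486633 243.91443850267382 [-0.01702164 -0.11117071]
red [(np.int64(222), np.int64(179)), (np.int64(221), np.int64(180)), (np.int64(222), np.int64(180)), (np.int64(223), np.int64(180)), (np.int64(220), np.int64(181)), (np.int64(221), np.int64(181)), (np.int64(222), np.int64(181)), (np.int64(223), np.int64(181)), (np.int64(224), np.int64(181)), (np.int64(221), np.int64(182)), (np.int64(222), np.int64(182)), (np.int64(223), np.int64(182)), (np.int64(224), np.int64(182)), (np.int64(221), np.int64(183)), (np.int64(222), np.int64(183)), (np.int64(223), np.int64(183)), (np.int64(224), np.int64(183)), (np.int64(222), np.int64(184)), (np.int64(223), np.int64(184)), (np.int64(224), np.int64(184)), (np.int64(223), np.int64(185)), (np.int64(224), np.int64(185)), (np.int64(225), np.int64(185)), (np.int64(223), np.int64(186)), (np.int64(224), np.int64(186)), (np.int64(225), np.int64(186)), (np.int64(224), np.int64(187)), (np.int64(225), np.int64(187)), (np.int64(224), np.int64(188)), (np.int64(225), np.int64(188)), (np.int64(224), np.int64(189)), (np.int64(225), np.int64(189))]
```

View pics/crop.png

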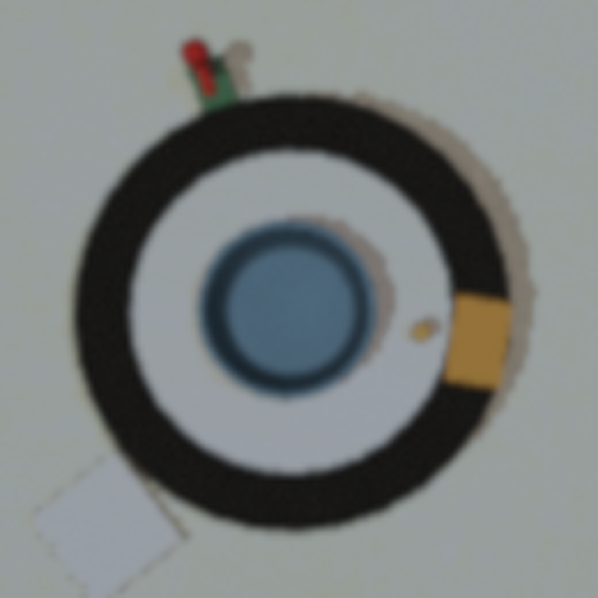

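The crop confirms the blue pot on the wheel. Outer rim spans x 76–508 and y 95–529 in the crop, ball is at (196,52), needle tip at about (210,92), peg at (424,329) and mark at (478,341). I'll refit the circle, get the pointer angle and build a mark-angle helper.

```bash
python3 - <<'E'
from h import *
from scipy.optimize import least_squares
im=cv2.imread("pics/top0.png")[:,:,::-1]; c=arm.get_calibration("top")
g=cv2.GaussianBlur(im.min(2),(0,0),.7).astype(float)
W=[]
c0=np.array([243.1,237.5])
for t in np.radians(np.arange(0,360,3)):
    d=np.array([np.cos(t),np.sin(t)]); rr=np.arange(40,56,.1)
    v=np.array([cv2.getRectSubPix(g.astype(np.float32),(1,1),tuple((c0+r*d).tolist()))[0,0] for r in rr])
    k=np.nonzero(v>70)[0]
    if len(k): W.append(toworld(c,c0+rr[k[0]]*d,.07)[:2])
W=np.array(W)
f=least_squares(lambda a:np.hypot(W[:,0]-a[0],W[:,1]-a[1])-a[2],[.55,.09,.13],loss="soft_l1",f_scale=.001).x
print("wheel",f,"med res",np.median(abs(np.hypot(*(W-f[:2]).T)-f[2])))
C=f[:2]
px=lambda u,v:(180+(u+.5)/4.6-.5,170+(v+.5)/4.6-.5)
for n,q,z in(("ball",px(196,52),.08),("tip",px(210,92),.075),("peg",px(427,327),.098),("pot",px(289,308),.11)):
    w=toworld(c,q,z)[:2]-C; print(n,np.hypot(*w),np.degrees(np.arctan2(w[1],w[0])),w)
o=orange(np.ascontiguousarray(im)); o[:170]=0;o[300:]=0;o[:,:180]=0;o[:,310:]=0
ys,xs=np.nonzero(o);w=toworld(c,(xs.mean(),ys.mean()),.07)[:2]-C;print("mark",np.hypot(*w),np.degrees(np.arctan2(w[1],w[0])))
# tile location, for avoidance
print("tile",toworld(c,px(105,535),.01))
# same from scene camera: orange, ball
s=cv2.imread("pics/scene0.png")[:,:,::-1];cs=arm.get_calibration("scene")
o=orange(np.ascontiguousarray(s));o[:170]=0;o[245:]=0;o[:,:245]=0;o[:,350:]=0
ys,xs=np.nonzero(o);w=toworld(cs,(xs.mean(),ys.mean()),.07)[:2]-C;print("mark scene",len(xs),xs.mean(),ys.mean(),np.hypot(*w),np.degrees(np.arctan2(w[1],w[0])))
E
```

```text
wheel [0.55295469 0.08908416 0.12804993] med res 0.00042788520948625064
ball 0.16225525244867245 21.234406688076813 [0.15123917 0.05876632]
tip 0.13779845949140992 21.501683034240095 [0.12820862 0.05050707]
peg 0.08010913044688382 -96.84572633348772 [-0.00954872 -0.07953801]
pot 0.0008664088881366363 -84.91775420279865 [ 7.67513946e-05 -8.63002656e-04]
mark 0.11123011588497897 -98.95956478276534
tile [0.41480939 0.20630333 0.01      ]
mark scene 120 267.76666666666665 221.85 0.11213471092954176 -97.94699983348657
```

The fit agrees with the given sizes: rim radius 128 mm, ball at 162 mm, needle tip at 138 mm, peg at 80 mm. Pointer azimuth is 21.4° and the mark is at −98.5° from both cameras, so the wheel angle is about 4.19 rad. Next, close the fingers and try a gentle press on the resting wheel's rim, opposite the pointer, to learn its height and stiffness.

```bash
cat >> h.py <<'E'
C=np.array([.55295,.08908]); PA=np.radians(21.4)
def R(a):
    a=np.radians(a); return np.array([[np.cos(a),np.sin(a),0],[np.sin(a),-np.cos(a),0],[0,0,-1.]])
def pol(r,deg,z):
    a=np.radians(deg); return [C[0]+r*np.cos(a),C[1]+r*np.sin(a),z]
def mark(name="top"):
    c=arm.get_calibration(name); im=arm.snapshot(name)
    box=(170,300,180,310) if name=="top" else (165,250,240,350)
    o=orange(im); m=np.zeros_like(o); m[box[0]:box[1],box[2]:box[3]]=o[box[0]:box[1],box[2]:box[3]]
    n,l,s,ce=cv2.connectedComponentsWithStats(m)
    if n<2: return None,0,im
    i=1+np.argmax(s[1:,4]); w=toworld(c,ce[i],.07)[:2]-C
    if not .095<np.hypot(*w)<.125: return None,s[i,4],im
    return np.arctan2(w[1],w[0])-PA, s[i,4], im   # wheel angle mod 2pi, blob size
BR=pol(.112,201.4,.10)
E
python3 - <<'E'
from h import *
arm.grip(0.0); print("w",arm.current_width())
print(arm.solve_ik(BR,R(21.4)))
arm.move_to(pol(.112,201.4,.2),R(21.4)); arm.move_l(BR,feed=.15)
print(arm.current_t(),arm.current_ee_pos(),arm.current_force())
for n in("top","scene"):
    a,s,im=mark(n);print(n,a,s);cv2.imwrite(f"pics/{n}1.png",im[:,:,::-1])
for z in(.075,.071,.070,.069,.068,.067,.066,.065):
    arm.move_l([*BR[:2],z],feed=.03)
    f=arm.current_force();print(z,arm.current_ee_pos()[2],f,arm.current_t())
    if f[2]>12:break
t=arm.current_t();arm.move_l([*BR[:2],.076],feed=.15);print("up took",arm.current_t()-t, arm.current_force(),mark()[:2],arm.current_t())
E
```

```text
w 0.0001655977733138012
[-1.45617291e+00  2.43047119e+01  1.08540513e+02 -2.54444375e-14
  4.71547748e+01  6.71438271e+01]
4.8167 [0.44906627 0.04808482 0.10048689] [-0.41774     0.55000212  1.01103368]
top -2.094260012092827 196
scene -2.031242247156948 1
0.075 0.07511362296811 [-0.1183574   0.0158809   0.75674112] 5.9
0.071 0.07084630122076085 [ 0.07380085  0.14923347 -0.29139805] 6.1833
0.07 0.07022736884340205 [-2.12963695 -0.90917651  7.15926698] 6.4333
0.069 0.0700912008596369 [-7.48320982 -2.16425378 35.05040899] 6.6833
up took 0.25 [-0.18784235  0.30396177 -0.49330712] (np.float64(-2.0968966418687933), np.int32(199)) 6.9833
```

Contact is at z = 0.070 with a stiffness of about 28 N/mm. The wheel didn't move. Now the flick, then track from the brake hover pose.

```bash
python3 - <<'E'
from h import *
import json
arm.move_l(pol(.112,201.4,.18),feed=.3)
y=C[1]-.084
arm.move_to([.508,y,.18],R(0)); arm.move_l([.508,y,.081],feed=.2)
print(arm.current_t(),arm.current_ee_pos(),mark()[:2])
t=arm.current_t(); arm.move_l([.602,y,.081],feed=.17); t1=arm.current_t()
arm.move_l([.602,y,.2],feed=.4); t2=arm.current_t()
D=[]
def s():
    t=arm.current_t();a,n,im=mark();D.append((t,None if a is None else float(a),int(n)));return im
s();s()
arm.move_to(pol(.112,201.4,.2),R(21.4)); s()
arm.move_l(BR,feed=.3)
for _ in range(8): im=s()
cv2.imwrite("pics/top2.png",im[:,:,::-1])
print(t,t1,t2); [print(d) for d in D]
json.dump(D,open("D.json","w"))
E
```

```text
8.5167 [0.50770953 0.00545518 0.08138666] (None, 0)
8.5667 9.2667 9.7167
(9.7167, None, 0)
(9.7667, 2.6756184042902413, 77)
(10.5, -0.6244383564122737, 183)
(11.0333, 1.527170794996152, 180)
(11.0833, 1.682883869646024, 143)
(11.1333, 1.7829569869558775, 62)
(11.1833, None, 0)
(11.2333, None, 0)
(11.2833, None, 0)
(11.3333, None, 0)
(11.3833, None, 0)
```

View pics/top2.png

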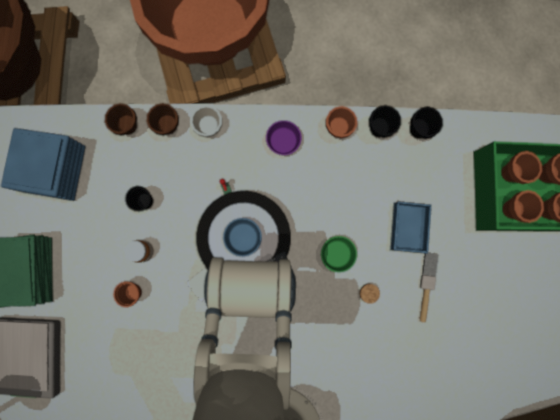

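The wheel runs at about 4 rad/s and the second pass is already behind it. The arm waits untouched at the hover pose, and the mark is visible in the half near the pointer. I'll track it as it slows, and rehearse the timing of the short downward stroke just above the rim.

```bash
python3 - <<'E'
from h import *
import json
D=[d for d in json.load(open("D.json")) if d[1] is not None and d[2]>150]
arm.move_l([*BR[:2],.080],feed=.1)
for a,b in((.080,.0765),(.0765,.080)):
    t=arm.current_t();arm.move_l([*BR[:2],b],feed=.05);print("stroke",arm.current_t()-t,arm.current_ee_pos()[2])
def unwrap(D):
    out=[];th=None
    for t,a,n in D:
        if th is None: k=a+4*np.pi      # t=10.5
        else:
            g=th+w*(t-tp); k=a+2*np.pi*round((g-a)/2/np.pi)
            if t-tp>.2: w=.5*w+.5*(k-th)/(t-tp)
        if th is None: w=4.0
        th,tp=k,t; out.append((t,k))
    return np.array(out)
while arm.current_t()<24:
    t=arm.current_t();a,n,_=mark()
    if a is not None and n>150: D.append((t,float(a),int(n)))
    arm.sleep(.25)
    U=unwrap(D)
    m=U[:,0]>U[-1,0]-4
    if m.sum()>4 and U[-1,0]>13:
        p=np.polyfit(U[m,0]-U[-1,0],U[m,1],2)
        if p[1]<1.6: break
for u in U: print(u.round(3))
print(p,arm.current_t())
json.dump(D,open("D.json","w"))
E
```

```text
stroke 0.25 0.07665397152261778
stroke 0.25 0.08040808447652797
[10.5   11.942]
[11.033 14.094]
[12.283 18.813]
[12.583 19.875]
[13.483 22.966]
[13.783 23.892]
[14.083 24.84 ]
[14.383 25.771]
[14.683 26.67 ]
[15.583 29.273]
[15.883 30.068]
[16.183 30.871]
[16.483 31.656]
[16.783 32.414]
[17.083 33.127]
[18.283 35.946]
[18.583 36.61 ]
[18.883 37.255]
[19.183 37.878]
[19.483 38.486]
[19.783 39.074]
[21.283 41.837]
[21.583 42.309]
[21.883 42.809]
[-0.08758577  1.58981674 42.80737202] 22.1833
```

```bash
cat > fit.py <<'E'
import json,numpy as np
from scipy.optimize import least_squares
def fit(T,Th,t0):
    f=lambda p,t:p[0]+(p[1]+p[2]/p[3])*(1-np.exp(-p[3]*(t-t0)))/p[3]-p[2]/p[3]*(t-t0)
    w=lambda p,t:(p[1]+p[2]/p[3])*np.exp(-p[3]*(t-t0))-p[2]/p[3]
    r=least_squares(lambda p:f(p,T)-Th,[Th[-1],1.6,.1,.05],x_scale=[1,1,.1,.05])
    return r.x,f,w,r.fun
E
python3 - <<'E'
from fit import *
U=[(float(a),float(b)) for a,b in (l.split() for l in """10.5 11.942
11.033 14.094
12.283 18.813
12.583 19.875
13.483 22.966
13.783 23.892
14.083 24.84
14.383 25.771
14.683 26.67
15.583 29.273
15.883 30.068
16.183 30.871
16.483 31.656
16.783 32.414
17.083 33.127
18.283 35.946
18.583 36.61
18.883 37.255
19.183 37.878
19.483 38.486
19.783 39.074
21.283 41.837
21.583 42.309
21.883 42.809""".split("\n"))]
U=np.array(U);p,f,w,res=fit(U[:,0],U[:,1],U[-1,0])
print(p,"rms",res.std())
tt=np.arange(21.9,40,.001);F=f(p,tt);W=w(p,tt)
for k in(14,16):
    i=np.argmax(F>=k*np.pi); print(k,tt[i],F[i],W[i])
i=np.argmax(W<=0);print("stop",tt[i],F[i])
print("16pi=%.3f"%(16*np.pi))
E
```

```text
[4.28174253e+01 1.62465366e+00 3.06663294e-02 6.97818706e-02] rms 0.012328134132433508
14 22.624000000000883 43.982422350987825 1.5206342384996163
16 27.846000000007265 50.26554948809554 0.9220463015782313
stop 21.9 42.84502360926986
16pi=50.265
```

The full fit (12 mrad rms) puts the eighth pass (16π) at t ≈ 27.85 s and 0.92 rad/s. That is safely reachable and slow enough to time well, so I'll brake there.

```bash
python3 - <<'E'
from h import *
from fit import *
D=[d for d in json.load(open("D.json")) if d[1] is not None]
g=[4.28174253e+01,1.62465366e+00,3.06663294e-02,6.97818706e-02]
_,f,w,_=fit(np.array([20.,21,22,23,24]),np.array([1.,2,3,4,5]),21.883)
un=lambda t,a:a+2*np.pi*round((f(g,t)-a)/2/np.pi)
f0=lambda t:g[0]+(g[1]+g[2]/g[3])*(1-np.exp(-g[3]*(t-21.8833)))/g[3]-g[2]/g[3]*(t-21.8833)
un=lambda t,a:a+2*np.pi*round((f0(t)-a)/2/np.pi)
arm.move_l([*BR[:2],.0735],feed=.05)
print("z",arm.current_ee_pos()[2],arm.current_force()[2])
arm.sleep(26.2-arm.current_t())
N=[]
while arm.current_t()<27.25:
    t=arm.current_t();a,n,_=mark()
    if a is not None and n>150:N.append((t,un(t,a)))
    arm.sleep(.05)
N=np.array(N);p=np.polyfit(N[:,0]-27,N[:,1],1)
rt=(16*np.pi-p[1])/p[0]+27
res=N[:,1]-f0(N[:,0]);print("n",len(N),"w",p,"vs model",res.round(3),"t_pass",rt,"now",arm.current_t())
tm=np.arange(26,30,.001);tp=tm[np.argmax(f0(tm)+np.median(res)>=16*np.pi)];print("tp",tp)
assert abs(tp-rt)<.12
arm.sleep(tp-.16-arm.current_t())
ts=arm.current_t();arm.move_l([*BR[:2],.0696],feed=.05);te=arm.current_t()
print("stroke",ts,te,arm.current_force(),arm.current_ee_pos()[2])
for i in range(3):
    a,n,im=mark();print(a,n,"mm",None if a is None else a*130,arm.current_force(),arm.current_t()); arm.sleep(.1)
cv2.imwrite("pics/end.png",cv2.resize(im[150:310,160:330],None,fx=3.5,fy=3.5,interpolation=cv2.INTER_CUBIC)[:,:,::-1])
E
```

```text
z 0.0730918045031936 0.2714170000771549
n 11 w [ 1.02031041 49.35943015] vs model [-0.08  -0.081 -0.08  -0.086 -0.083 -0.084 -0.084 -0.088 -0.091 -0.092
 -0.096] t_pass 27.888016333779237 now 27.3
tp 27.93900000000237
stroke 27.775 28.025 [-2.37280829 -0.55345039 23.2429913 ] 0.07015659261131275
-0.09609163606264404 180 mm -12.491912688143724 [-2.96346624 -1.70626392 24.32311808] 28.075
-0.09606214368438087 179 mm -12.488078678969513 [-3.63905682 -1.45444396 23.78085075] 28.225
-0.09609163606264404 180 mm -12.491912688143724 [-3.06179626 -1.42608304 23.95176173] 28.375
```

View pics/end.png

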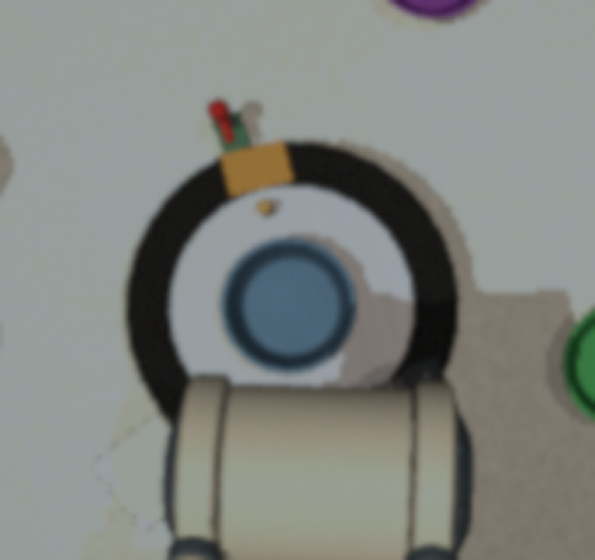

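The picture shows the pointer aimed into the orange mark. The mark's outer edge runs (221,157) to (291,142), and the needle extends to about (237,150). The offset is 12–15 mm, inside the 25 mm limit. The wheel isn't moving under about 24 N, and the pot is seated. Handing in.

```bash
python3 -c "
from rig import arm
arm.sign_off(); print(arm.current_t(),arm.current_force())"
```

```text
the job is handed in; nothing more can be done
the job is handed in; nothing more can be done
```

I flicked the peg and the wheel span up to more than 4 rad/s anticlockwise. It then ran untouched until I braked it on the black rim, opposite the pointer, at the mark's eighth pass. That was at about 0.9 rad/s and t ≈ 28 s, well inside the 58 s limit. I handed the job in with the fingertip still pressing; sign-off gives no verdict.

**Last checks:**
- **Wheel:** it is at rest, with the mark angle the same over three pictures.
- **Mark:** it sits about 12.5 mm short of the pointer by calibration, or about 15 mm read off the picture. Both are inside the 25 mm limit, so I did not shift it.
- **Fingertip:** it presses with about 24 N. I aimed for roughly 10–15 N, but this is well below the wrist limit.
- **Pot:** it looks centred and seated in the final top view. I did not measure its position again.
- **Bystanders:** I saw no sign of anything moved in the views I had. I did not measure their positions, and the last picture shows only part of the table.

**Disagreement:** the full coast model ran about 0.09 rad ahead of the last sightings. I corrected the brake timing for that, but the wheel still stopped about 0.1 rad early, because I did not know exactly when in the stroke the finger would touch.

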